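# Fit a spacer and spread a snap ring down to its groove with circlip pliers

## Task

Slide the loose steel spacer sleeve down over the upright spindle until it sits fully home on the shoulder, and let go of it. Then take the circlip pliers from their stand by the handles, squeeze them fully so that the snap ring on their tips is spread wide, and lower the spread ring level over the spindle, without forcing it, until it lies at the groove, just on top of the spacer. Finish while still holding the pliers squeezed there, with the ring spread around the spindle at the groove, and leave the other loose things where they are.

Things in the scene. Friction and masses are not known exactly. Their poses are not given: they have to be found in the camera images.
- spindle: Fixed upright steel spindle on a bolted round flange. Origin: on its axis at the bench surface, z up. Flange diameter 80, 10 high; collar diameter 45 from 10 up to its flat shoulder at 30; shaft diameter 34 from the shoulder to the top at 80, with a 3.5 chamfer at the top; groove (diameter 31) from 54 to 60 above the bench. All mm.
- groove (a point): Point on the spindle axis at the middle of the groove, 57 mm above the bench.
- spacer: Plain loose steel sleeve standing on the bench: outside diameter 50, bore diameter 36.6, height 24 mm, about 0.12 kg. Origin: centre of its underside, z along its axis; both ends are alike. Seated on the shoulder (underside 30 mm above the bench) its top is level with the groove's lower edge (54 mm). The most room for fingers beside it is along world x.
- pliers: Circlip pliers lying level on a low stand, an open snap ring hooked for good on their tips; 0.18 kg in all. Origin: pivot axis, at the pliers' underside (24 mm above the bench at the start); x points from the pivot to the ring, the handles run to -x, y left, z up. Two dark rubber handles, 10 mm thick, 0 to 14 mm above the underside, from x = -40 to -124 mm.
- pliers_left (a joint): Turn of the left lever, rad: 0 at rest, 0.19 (up to 0.21 under a strong grip) at the stop when the handles are fully squeezed; the right lever turns as far the other way.
- ring_centre (a point): Point fixed to the pliers where the shaft's axis belongs in the fully spread ring, at half its 4 mm thickness: x = 47.6, y = 0, z = 2 mm in the frame of pliers. Ring: two steel bows joined at the far end, open towards the pivot, 32 mm wide inside at rest; spread, it leaves about 3 mm round the shaft. Its underside is level with the pliers'; the jaws lie above it.
- padlock_brass: Loose bystander: brass padlock, 68x45x21 mm, leave alone. Origin: centre of its underside.
- hex_key: Loose bystander: black hex key, 33x93x6 mm, leave alone. Origin: centre of its underside.
- tape_roll: Loose bystander: dark tape roll, 55x53x19 mm, leave alone. Origin: centre of its underside.
- pliers_grip (a point): Good grip place, midway between the handles: x = -80, y = 0, z = 7 mm from pliers. Fingers close along y: 64 mm over the handles' outsides at rest, 34 mm squeezed, outer faces then parallel. A spring parts them (3 N a handle at rest, 8 N squeezed, then a stop). Squeezing spreads the ring; the gripped spots swing back on their arcs, so the pliers slide about 5 mm forward (+x) in the grip.
- stand: Fixed low steel stand under the pliers. Origin: on the bench below the pivot, axes about as the pliers'. It carries them 24 mm up, on a post at x = -5 to 5 and a bar at x = -114 to -124 mm (100 mm wide). Between these only a strip 22 mm wide, 5 mm high, so fingers may reach below the handles.

How it is judged:
By the outcome, as a careful person would: the job done as asked, in the order asked, and still so for the second after the job is handed in, while the arm keeps its last pose, push and grip.
It also fails if it takes over 53 s, if anything falls off the work surface, if the arm or the gripper's body presses on something with over 40 N, if the wrist force passes 120 N, or if a joint passes its speed limit or range.

## Robot

A 6-joint arm with a two-finger parallel gripper is mounted at the origin on a cart in front of the work surface, level with it; the furniture and walls round the work are solid. World frame = base frame: x ahead of the robot, y to its left, z up, the work surface at z = 0. Lengths are in m, angles in degrees, forces in N, time in s.
With the tool pointing down it reaches from about 0.4 to 0.825 m from the base axis. Payload 7 kg.
Tool frame: the origin (TCP) lies between the finger pads; the fingertips stand 25 mm ahead of it and the grasp point (between the pads) lies 6 mm ahead of it; z points along the fingers, y is the line along which they close (so a half turn about z gives the same grasp; the last joint's range is limited). The gripper opens to 88 mm and grips with 3 to 60 N. Pads are 19 mm wide; open, the fingers measure 130 mm over their backs; the gripper's body (78 mm by 193 mm) begins 47 mm behind the grasp point.
Start: joints at [-59.582, 20.546, 0.682, 0, -70.136, -16.507], TCP at [0.162, -0.655, 0.252] pointing down, gripper open.
Joint ranges: [-176.03, 176.03], [-82.01, 121.73], [-58.28, 71.71], [-173.87, 95.51], [-174.79, -0.11], [-173.66, 173.66]. Speed limits (degrees/s): [136.94, 136.94, 172.46, 180, 180, 180].

## Interface

Orientations are given as [roll, pitch, yaw] about the fixed x, y, z axes, in that order (R = Rz(yaw) Ry(pitch) Rx(roll)).
In Python, from plant import r gives the robot as it stands.
- The arm moves only by the shell command python3 -m crank 'ROWS' [FORCE]. ROWS is JSON, a list of rows, each a list of 3 entries, a list of its own where there are three numbers: the turn, a rotation vector about the tool's x, y, z in degrees, then the shift along the tool's x, y, z in cm, then the closure, from -1 (fully open) to 1 (shut). In form: [[[wx, wy, wz], [dx, dy, dz], fingers], ...]. A call has 1 to 8 rows; each row shifts and turns the commanded pose from where the row before left it, along the tool's axes as they then stand; what a row does not reach is not made up. A row lasts 1/10 s, in which the tool goes at most 50 mm and 8.59 degrees, less where a joint would pass 70% of its speed; a pose out of reach is approached as far as the arm can. A call with a gripper value outside its range is refused whole. The fingers move at their own pace and stop on an object; FORCE is the grip in N (left out, the last holds). Time passes only in rows, so rows that do not move let the fingers close. It gives the time, the measured TCP pose, the force, the opening and the grip force at its end, in the units of the state.
- r.get_state(): the state, without advancing time (a new reading comes with each control period).
- r.capture(name): name is "side" or "top" or "wrist"; returns a dict with "color" (384x512x3 uint8, red, green, blue), "range_z" (384x512 float32, m along the optical axis (not along the pixel's ray), 0 where there is no reading), "intrinsics" (3x3 intrinsics, pixels), "world_from_camera" (4x4, takes a point from camera to world coordinates); the wrist camera has in their place "hand_eye" (4x4, takes a point from camera to tool coordinates, whose origin is the TCP and whose axes are the flange's). Camera axes: x right, y down, z forward; pixel columns grow to the right and rows downward; lengths in m; the calibration is good to about 2 mm. The wrist camera is an equidistant fisheye: a pixel r from the principal point sees the ray r / f radians off the axis. A picture is of the moment at which its call begins: read the wrist's pose just before it.
- r.close_job(): hands the job in; it is judged then, once.
The state is a dict: "time_s": time; "joints": joint angles; "qd": joint speeds; "joint_torque": joint torques, N m; "tcp_pos": TCP position; "eef_rot": TCP orientation; "contact_force": force on the tool from outside, world axes, zero at the start; "moment": the same for the moment, N m; "gripper_width": finger opening in m; "gripper_force": force on a finger pad.
Only numpy, scipy, OpenCV 4.12 (cv2) and the standard library are available. Lean on these libraries where they do the work, as an engineer would, in place of code of your own. Each camera call takes 0.05 s, during which the arm holds its last target. There are 200 camera calls.

## Working session

There is one attempt and no reset: what is moved stays moved. The work goes in short steps, Python scripts to look and compute and a shell command to move; the robot and the scene stay as the last step left them, time stands still between calls to the robot, and variables do not carry over. Pictures are saved under pics/ and viewed, at most 10 in all, crops included, and the job is handed in when it is done.

```bash
ls; mkdir -p pics; cat > h.py <<'E'
import numpy as np,cv2
from plant import r
def cap(n):
    c=r.capture(n); np.savez(f'/tmp/{n}.npz',**{k:v for k,v in c.items()}); return c
def pts(c):
    K=c['intrinsics'];z=c['range_z'];v,u=np.mgrid[:z.shape[0],:z.shape[1]]
    P=np.stack([(u-K[0,2])/K[0,0]*z,(v-K[1,2])/K[1,1]*z,z],-1)
    T=c['world_from_camera'];return P@T[:3,:3].T+T[:3,3]
E
python3 - <<'E'
from h import *
print(r.get_state())
a=cap('top');b=cap('side')
for n,c in(('top',a),('side',b)):
    cv2.imwrite(f'pics/{n}0.png',c['color'][...,::-1]);print(n,c['intrinsics'].round(1),c['world_from_camera'].round(3), (c['range_z']>0).mean())
E
```

```text
pics
{'time_s': 0.0, 'joints': array([-5.95813469e+01,  2.05924375e+01,  6.34384217e-01, -2.13205883e-02,
       -7.01360895e+01, -1.65082892e+01]), 'qd': array([ 0.12040667,  0.00680361, -0.05743157, -0.05526281, -0.0769928 ,
       -0.06377649]), 'joint_torque': array([ 1.03608563e-03, -5.82722104e+01,  2.93054903e+01,  6.99698836e+00,
        7.00484510e-03, -2.01254147e-04]), 'tcp_pos': array([ 0.16216527, -0.6547698 ,  0.2506122 ]), 'eef_rot': array([ 1.79904042e+02, -7.53735845e-03, -1.66096891e+02]), 'contact_force': array([-0.24174211, -0.66760573, -0.03636755]), 'moment': array([ 0.00179774,  0.03518232, -0.01873154]), 'gripper_force': 0.0, 'gripper_width': 0.08779799836665554}
top [[357.6   0.  255.7]
 [  0.  357.6 196.9]
 [  0.    0.    1. ]] [[-0.004 -0.998  0.067  0.403]
 [-1.     0.002 -0.024  0.149]
 [ 0.024 -0.067 -0.997  0.902]
 [ 0.     0.     0.     1.   ]] 0.9960123697916666
side [[489.    0.  252.7]
 [  0.  489.  190.4]
 [  0.    0.    1. ]] [[-0.998  0.053 -0.038  0.526]
 [ 0.064  0.675 -0.735  0.793]
 [-0.014 -0.736 -0.677  0.657]
 [ 0.     0.     0.     1.   ]] 0.9959665934244791
```

View pics/top0.png

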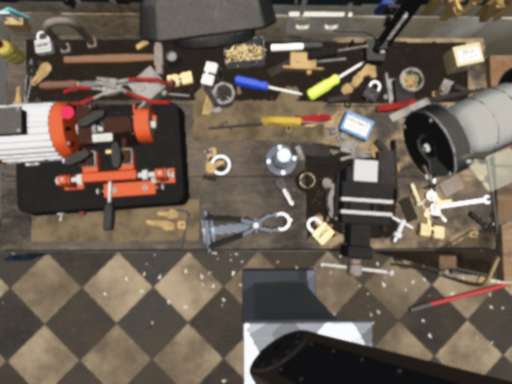

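View pics/side0.png

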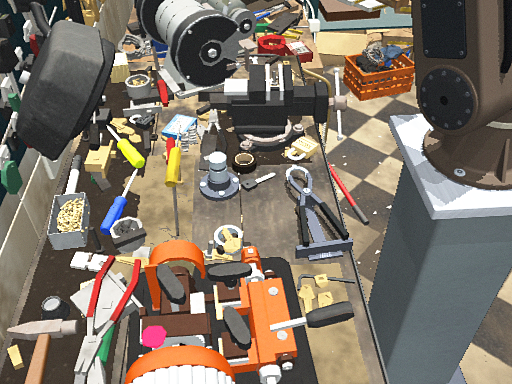

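```bash
python3 - <<'E'
from h import *
a=dict(np.load('/tmp/top.npz'));b=dict(np.load('/tmp/side.npz'))
i1=cv2.resize(a['color'][130:255,190:350],None,fx=5,fy=5,interpolation=cv2.INTER_CUBIC)[:600]
i2=cv2.resize(b['color'][130:270,180:360],None,fx=4.2,fy=4.2,interpolation=cv2.INTER_CUBIC)
cv2.imwrite('pics/t1.png',i1[...,::-1]);cv2.imwrite('pics/s1.png',i2[...,::-1])
P=pts(a)
for u,v in[(282,158),(306,180),(220,163),(284,222),(321,229),(284,190),(240,228),(260,200)]:print(u,v,P[v,u].round(4))
P=pts(b)
for u,v in[(218,155),(244,160),(228,237),(228,228),(240,155)]:print(u,v,P[v,u].round(4))
E
```

```text
282 158 [0.548  0.068  0.0816]
306 180 [ 0.5058 -0.0006  0.0012]
220 163 [0.5442 0.2152 0.0326]
284 222 [0.3995 0.0563 0.0009]
321 229 [ 0.382  -0.033   0.0199]
284 190 [0.48   0.0561 0.0054]
240 228 [0.385  0.167  0.0036]
260 200 [0.4551 0.1166 0.0026]
218 155 [0.5538 0.063  0.0802]
244 160 [ 0.5026 -0.0142  0.0023]
228 237 [0.5415 0.2289 0.0319]
228 228 [0.5412 0.1968 0.0201]
240 155 [ 0.5106 -0.0135  0.0169]
```

View pics/t1.png

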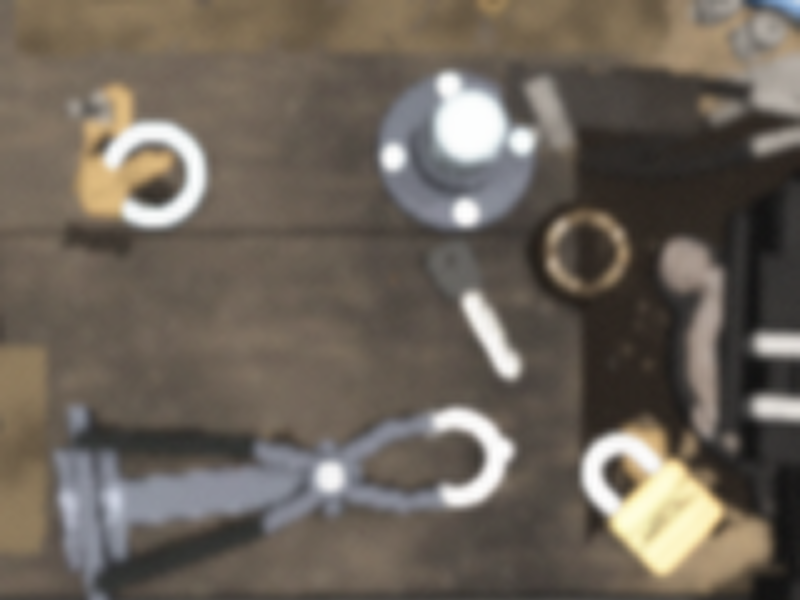

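View pics/s1.png

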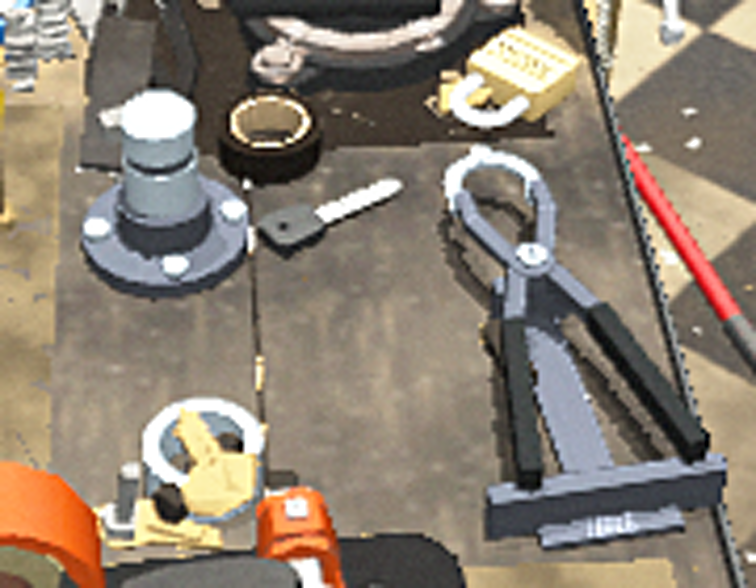

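```bash
python3 - <<'E'
from h import *
a=dict(np.load('/tmp/top.npz'));b=dict(np.load('/tmp/side.npz'))
np.set_printoptions(linewidth=250)
Pa,Pb=pts(a),pts(b)
g=(Pa[148:182,200:238,2]*1000).round().astype(int)
print('cols200..237 rows148..181')
for i,row in enumerate(g):print(148+i,' '.join(f'{x:2d}' for x in row))
def circ(P,m):
    q=P[m];A=np.c_[2*q[:,:2],np.ones(len(q))];s=np.linalg.lstsq(A,(q[:,:2]**2).sum(1),rcond=None)[0]
    return s[:2].round(4),round(float(np.sqrt(s[2]+s[0]**2+s[1]**2)),4),len(q)
for n,c,P in(('top',a,Pa),('side',b,Pb)):
    col=c['color'].astype(int);sat=col.max(2)-col.min(2);mx=col.max(2)
    X,Y,Z=P[...,0],P[...,1],P[...,2]
    m=(abs(X-.55)<.03)&(abs(Y-.068)<.03)&(Z>.075);print(n,'spindle top',P[m].mean(0).round(4),m.sum(),(P[m].min(0)+P[m].max(0))/2)
    m=(abs(X-.55)<.06)&(abs(Y-.068)<.06)&(Z>.006)&(Z<.0135);print('flange mid',((P[m].min(0)+P[m].max(0))/2).round(4),m.sum())
    m=(abs(X-.545)<.045)&(abs(Y-.215)<.045)&(Z>.020)&(Z<.028)&(sat<30)&(mx>150);print('spacer',P[m].mean(0).round(4),(P[m].min(0)+P[m].max(0))/2,circ(P,m))
    m=(abs(X-.39)<.06)&(abs(Y-.065)<.05)&(Z>.020)&(Z<.05)&(sat<30)&(mx>190);print('ringwhite',P[m].mean(0).round(4),P[m].min(0).round(4),P[m].max(0).round(4),circ(P,m))
    m=(X>.32)&(X<.45)&(Y>.13)&(Y<.26)&(Z>.028)&(Z<.046)&(mx<75)
    k,l,st,ce=cv2.connectedComponentsWithStats(m.astype(np.uint8))
    for i in range(1,k):
        if st[i,4]>25:
            q=P[l==i];print(' handle',n,st[i,4],q.mean(0).round(4),'ends',q[q[:,1]<np.quantile(q[:,1],.15)].mean(0).round(4),q[q[:,1]>np.quantile(q[:,1],.85)].mean(0).round(4))
E
```

```text
cols200..237 rows148..181
148 -1  0 -1  0  3  0 -1  0 -3 17 14  2  1  4  2  4 -4  0 -2  0  1  0 -1  1  2  2  2 -1  2  0 -1  4 -1 -2  2 -1 -2  1
149  1 -1  1 -2  0  2  1 16 14 15 14 17  5  2  3  4  3 -2  0  1 -2  0  1  0  2 -4 -1 -1 -1  3 -3 -1  0 -2  3 -2  0  1
150  0 -1  0 50 51 48 45 39 30 21 13 13  7  4  2  4  3  0  0  3  0  2  1  1 -3  0  2 -1 -2 -1  0  1  1 -2  3  2  1  0
151  2  1 -1 47 52 50 46 39 30 23 16 17  8  2  4  5 -1 -1  0  0  1  1  2  0 -2  0 -1  0 -1  0  0 -2  2  1  0  2  2 -1
152  0  0 -1 47 50 48 47 39 30 25 15 14  9  4  3  1  2 -2  0  0  0  0  3  1  2  2 -2  1  2  0  1  1 -2 -3  0  0 -1  0
153  0  1 -1  2  0 -2  0 12 14 14 12 12  7  3  6  5  0  0  0  0  1 -2 -2  0  0 -2  0  0  1 -2  0  2 902  0  0  3  0  0
154 -1 -1  1  0 -3  1  1  6  6  4  3  4  5  3  4  7  0 -2  1  2 -1 -2 -1 -1  5 -1  1  1 -2 -1  0 -2 -1  3  2  1  1  0
155 -2 -1  0  1  2 -2  0  5  7  3  5  4  4  0  4  2 22 24 27 25 23 23 25 23 22 -1  2  2  2  0  2  1 -1  0  0 -2  1 -2
156  0 -1  0  1 -1 -1  1  1  5  8 21 19  4  5  4 24 24 24 24 20 23 25 25 24 25 27  1 -1 -2  1  2  0 -1 -3  1  2  0 -1
157 -1  1  
[... 3279 characters left out ...]

 handle top 142 [0.4099 0.2078 0.0378] ends [0.4087 0.1729 0.0379] [0.4112 0.2427 0.0382]
 handle top 145 [0.3568 0.2006 0.0381] ends [0.3679 0.1683 0.0381] [0.3456 0.2331 0.0385]
side spindle top [0.5564 0.0696 0.0794] 174 [0.55678683 0.06793144 0.07906146]
flange mid [0.543  0.0585 0.0097] 606
spacer [0.5455 0.2126 0.024 ] [0.54845166 0.22109093 0.02354206] (array([0.5435, 0.2192]), 0.0224, 174)
ringwhite [0.4032 0.0695 0.0308] [0.3782 0.0418 0.0252] [0.424  0.1145 0.0387] (array([0.3997, 0.0787]), 0.027, 114)
 handle side 292 [0.3604 0.1988 0.0353] ends [0.3829 0.1499 0.0328] [0.344  0.2417 0.035 ]
 handle side 162 [0.4111 0.2183 0.037 ] ends [0.4084 0.1745 0.0379] [0.4112 0.2545 0.0338]
```

```bash
python3 - <<'E'
from h import *
for n in('top','side'):
    a=dict(np.load(f'/tmp/{n}.npz'));P=pts(a).reshape(-1,3)
    P=P[(a['range_z'].ravel()>.3)]
    print(n,'cols y=.35..-.65 step -.05')
    for x in np.arange(.25,.75,.05):
        print(round(x,2),' '.join('%4d'%(1000*np.max(q)) if len(q:=P[(abs(P[:,0]-x)<.025)&(abs(P[:,1]-y)<.025),2]) else '  --' for y in np.arange(.35,-.7,-.05)))
E
```

```text
top cols y=.35..-.65 step -.05
0.25 -917 -920 -917 -917 -919 -915 -917  504  565  580 -919 -920 -919 -917 -930   --   -- -119  -85  -84   --
0.3   --   --   --   --   --   --   --   44  109  119  131   --   --   --   --   --  -21 -306  -80  -83   --
0.35    4    8   41   42   41    6    7   23  123  121    4   21   22   25   21   10   12    3  -85  -84   --
0.4   18   18   41   41   43   39   36   23  149  150  149   19   16   40   19   20   22    8  -84  -84   --
0.45   86   65   25    3    4    6    9    4  150  149  150   51  299  299   11   17   15   11  -83  -85   --
0.5  127  116   31   29    3   13   17   22  149  148  149   56  291  296  127    5   12   11  -86  -84   --
0.55  142   72   51   37    4   82   84   53   48  131  130   61  233  282  276  185    4   --   --   --   --
0.6  174   65   59   57    4   13   51   49   51   47   40  211  224  223  204  202   --   --  -87  -86   --
0.65  170  396  397  374   57   74   77   75   73   29   62  190  204  194  204  203   --   --   --   --   --
0.7  332  411  410  400  386  369    4   28   23   29   64   71   78   80  179  186
[... 452 characters left out ...]
 --   40    7   19   19    5   --  -29  -32
0.45   85   65   26    3    4    4    8    4  149  149  148   --  124  129    9   11   13    8   --   75   73
0.5  127  114   32   26    4   11   22   22  148  147  147    0  244  240    3    3   15    0 -100   73   83
0.55  145   64   51   36    4   83   83   44   49  130  130   60  236  240   --   --   --  126  127   --   81
0.6  174   64   61   57    4   30   50   48   50   47   32  213  223  221  203  202   --  126  128   --   --
0.65  169  396  395  374   57   75   77   73   73   28   63  191  201  196  202  203   --   --   --   --   --
0.7  342  410  408  400  386    4    5   27   20   26   63   73   79   79  177  187  181    0   --  -33  -42
```

```bash
cat >> h.py <<'E'
from scipy.spatial.transform import Rotation as Ro
def delta(p,yaw=None):
    s=r.get_state();R=Ro.from_euler('xyz',s['eef_rot'],degrees=True)
    print('at',s['tcp_pos'].round(4),s['eef_rot'].round(2),'shift cm',(R.inv().apply(np.array(p)-s['tcp_pos'])*100).round(2),end=' ')
    if yaw is not None: print('turn',(R.inv()*Ro.from_euler('xyz',[180,0,yaw],degrees=True)).as_rotvec(degrees=True).round(2))
    else: print()
E
python3 - <<'E'
from h import *
for n in('top','side'):
    a=dict(np.load(f'/tmp/{n}.npz'));P=pts(a).reshape(-1,3);P=P[a['range_z'].ravel()>.3]
    for y in np.arange(0.05,.36,.03):
        q=P[(abs(P[:,1]-y)<.015)&(P[:,2]>.1)&(P[:,0]>.5)]
        if len(q): q=q[q[:,0].argsort()][:40:8];print(n,round(y,2),[(round(float(t[0]),3),round(float(t[2]),3)) for t in q])
E
python3 -m crank '[[[0,0,-8.5],[0,0,-2.5],-1],[[0,0,-8.5],[0,0,-2.5],-1],[[0,0,-8.5],[0,0,-2.5],-1],[[0,0,-8.5],[0,0,-2.5],-1],[[0,0,-8.5],[0,0,-2.5],-1],[[0,0,-8.5],[0,0,-2.5],-1],[[0,0,-8.5],[0,0,0],-1],[[0,0,-8.5],[0,0,0],-1]]'
```

```text
top 0.05 [(0.807, 0.269), (0.841, 0.171), (0.842, 0.202), (0.843, 0.214), (0.843, 0.207)]
top 0.08 [(0.804, 0.271), (0.806, 0.275), (0.807, 0.263), (0.869, 0.166), (0.869, 0.172)]
top 0.11 [(0.706, 0.364), (0.708, 0.363), (0.711, 0.36), (0.713, 0.357), (0.715, 0.366)]
top 0.14 [(0.688, 0.354), (0.691, 0.354), (0.693, 0.344), (0.696, 0.355), (0.697, 0.34)]
top 0.17 [(0.673, 0.364), (0.675, 0.366), (0.676, 0.367), (0.677, 0.362), (0.678, 0.367)]
top 0.2 [(0.669, 0.367), (0.67, 0.369), (0.671, 0.368), (0.671, 0.368), (0.671, 0.37)]
top 0.23 [(0.669, 0.367), (0.67, 0.366), (0.671, 0.364), (0.671, 0.363), (0.672, 0.365)]
top 0.26 [(0.667, 0.39), (0.668, 0.387), (0.669, 0.392), (0.67, 0.388), (0.67, 0.395)]
top 0.29 [(0.667, 0.39), (0.669, 0.386), (0.67, 0.39), (0.671, 0.385), (0.672, 0.392)]
top 0.32 [(0.5, 0.11), (0.503, 0.12), (0.505, 0.108), (0.507, 0.11), (0.509, 0.111)]
top 0.35 [(0.501, 0.122), (0.502, 0.111), (0.503, 0.121), (0.505, 0.111), (0.506, 0.119)]
side 0.05 [(0.81, 0.335), (0.822, 0.334), (0.843, 0.36), (0.844, 0.373), (0.844, 0.364)]
side 0.08 [(0.801, 0.335), (0.802, 0.3
[... 312 characters left out ...]
95, 0.373)]
side 0.2 [(0.669, 0.366), (0.67, 0.369), (0.671, 0.37), (0.672, 0.371), (0.673, 0.371)]
side 0.23 [(0.669, 0.368), (0.67, 0.366), (0.67, 0.361), (0.671, 0.365), (0.671, 0.361)]
side 0.26 [(0.667, 0.39), (0.669, 0.388), (0.671, 0.392), (0.672, 0.393), (0.673, 0.391)]
side 0.29 [(0.666, 0.389), (0.667, 0.389), (0.668, 0.385), (0.669, 0.392), (0.669, 0.387)]
side 0.32 [(0.501, 0.117), (0.505, 0.12), (0.509, 0.114), (0.514, 0.114), (0.518, 0.117)]
side 0.35 [(0.5, 0.118), (0.501, 0.118), (0.501, 0.104), (0.502, 0.122), (0.503, 0.115)]
time_s: 0.9
tcp_pos: [0.1624, -0.6553, 0.4022]
eef_rot: [-180.0, -0.0, -97.7]
contact_force: [-0.9, 0.4, -1.2]
gripper_width: 0.0879
gripper_force: 0.0
```

```bash

python3 -m crank '[[[0,0,-7.7],[-4.4,-2.1,0],-1],[[0,0,0],[-4.4,-2.1,0],-1],[[0,0,0],[-4.4,-2.1,0],-1],[[0,0,0],[-4.4,-2.1,0],-1],[[0,0,0],[-4.4,-2.1,0],-1],[[0,0,0],[-4.4,-2.1,0],-1],[[0,0,0],[-4.4,-2.1,0],-1],[[0,0,0],[-4.4,-2.1,0],-1]]'
python3 -m crank '[[[0,0,0],[-4.4,-2.1,0],-1],[[0,0,0],[-4.4,-2.1,0],-1],[[0,0,0],[-4.4,-2.1,0],-1],[[0,0,0],[-4.4,-2.1,0],-1],[[0,0,0],[-4.4,-2.1,0],-1],[[0,0,0],[-4.4,-2.1,0],-1],[[0,0,0],[-4.4,-2.1,0],-1],[[0,0,0],[-4.4,-2.1,0],-1]]'
python3 -c "
from h import *
delta([.545,.15,.25],-90)"
```

```text
time_s: 1.7
tcp_pos: [0.3384, -0.3057, 0.4014]
eef_rot: [-180.0, 0.0, -90.4]
contact_force: [2.0, -0.5, 0.1]
gripper_width: 0.0876
gripper_force: 0.0
time_s: 2.5
tcp_pos: [0.5089, 0.0453, 0.4016]
eef_rot: [-180.0, 0.0, -90.4]
contact_force: [1.3, 0.0, -0.2]
gripper_width: 0.0879
gripper_force: 0.0
at [0.5089 0.0453 0.4016] [-1.7999e+02  1.0000e-02 -9.0360e+01] shift cm [-10.49  -3.54  15.16] turn [-0.01  0.01 -0.36]
```

```bash

python3 -m crank '[[[0,0,-0.36],[-3.5,-1.2,0],-1],[[0,0,0],[-3.5,-1.2,0],-1],[[0,0,0],[-3.5,-1.2,0],-1],[[0,0,0],[0,0,5],-1],[[0,0,0],[0,0,5],-1],[[0,0,0],[0,0,5],-1],[[0,0,0],[0,0,0],-1]]'
python3 - <<'E'
from h import *
s=r.get_state();c=cap('wrist');np.savez('/tmp/ws.npz',p=s['tcp_pos'],e=s['eef_rot'])
print(s['tcp_pos'],s['eef_rot'],c['intrinsics'].round(1),c['hand_eye'].round(3))
cv2.imwrite('pics/w0.png',cv2.resize(c['color'],(768,576),interpolation=cv2.INTER_CUBIC)[...,::-1])
E
```

```text
time_s: 3.2
tcp_pos: [0.541, 0.1465, 0.2445]
eef_rot: [179.3, -0.3, -90.1]
contact_force: [0.7, -0.8, 0.4]
gripper_width: 0.0879
gripper_force: 0.0
[0.54098269 0.14653353 0.24450822] [179.32217612  -0.30937607 -90.07746924] [[297.3   0.  255.3]
 [  0.  297.3 189. ]
 [  0.    0.    1. ]] [[ 0.    -0.961 -0.278  0.075]
 [ 1.    -0.     0.001  0.001]
 [-0.001 -0.278  0.961 -0.132]
 [ 0.     0.     0.     1.   ]]
```

View pics/w0.png

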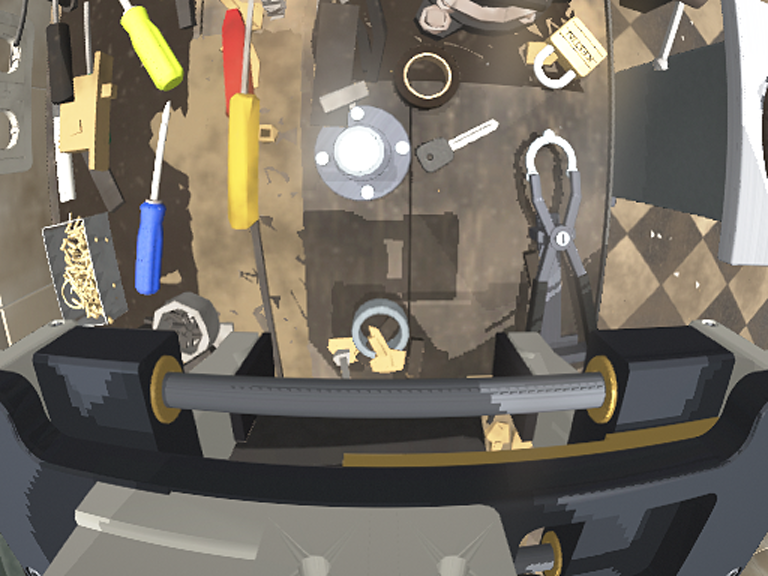

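```bash
cat >> h.py <<'E'
def wpts(c,s):
    K=c['intrinsics'];z=c['range_z'];v,u=np.mgrid[:z.shape[0],:z.shape[1]]
    x=(u-K[0,2])/K[0,0];y=(v-K[1,2])/K[1,1];th=np.hypot(x,y)+1e-9;t=np.tan(th)/th
    P=np.stack([x*t*z,y*t*z,z],-1);T=c['hand_eye'];P=P@T[:3,:3].T+T[:3,3]
    return P@Ro.from_euler('xyz',s['eef_rot'],degrees=True).as_matrix().T+s['tcp_pos']
def circ(q):
    A=np.c_[2*q[:,:2],np.ones(len(q))];s=np.linalg.lstsq(A,(q[:,:2]**2).sum(1),rcond=None)[0]
    return s[:2].round(4),round(float(np.sqrt(s[2]+s[0]**2+s[1]**2)),4),len(q)
E
python3 - <<'E'
from h import *
s=r.get_state();print(s['tcp_pos'].round(4),s['eef_rot'].round(2));c=cap('wrist')
P=wpts(c,s);col=c['color'].astype(int);sat=col.max(2)-col.min(2);mx=col.max(2);mn=col.min(2)
X,Y,Z=P[...,0],P[...,1],P[...,2]
print('bench z',np.median(Z[150:190,285:330]))
m=(abs(X-.55)<.03)&(abs(Y-.066)<.03)&(Z>.077)&(Z<.084);q=P[m];print('top',q.mean(0).round(4),(q.min(0)+q.max(0))/2,np.ptp(q,axis=0),m.sum())
m=(abs(X-.55)<.06)&(abs(Y-.066)<.06)&(Z>.005)&(Z<.015)&(mn<170)
e=m&~cv2.erode(m.astype(np.uint8),np.ones((3,3))).astype(bool);q=P[m];print('flange mid',(q.min(0)+q.max(0))/2,np.ptp(q,axis=0))
q=P[e];d=np.hypot(q[:,0]-.552,q[:,1]-.066);print('flange circ',circ(q[d>.034]))
m=(abs(X-.543)<.035)&(abs(Y-.217)<.035)&(Z>.019)&(Z<.029)&(sat<40)
q=P[m];print('spacer',q.mean(0).round(4),circ(q),np.percentile(q,[1,99],axis=0).round(4))
for sgn in(0,):
    d=np.hypot(q[:,0]-.543,q[:,1]-.217);print('outer',circ(q[d>.0225]),'inner',circ(q[d<.021]))
# brass/other objects near spacer
m=(abs(X-.543)<.07)&(abs(Y-.225)<.05)&(Z>.012)&(Z<.06)&(sat>60)
q=P[m];print('brass',np.percentile(q,[2,98],axis=0).round(4))
# top-view obstacles
a=dict(np.load('/tmp/top.npz'));A=pts(a)
for x in np.arange(.48,.61,.01):print(round(x,2),' '.join('%3d'%(1000*np.max(w)) if len(w:=A[(abs(A[...,0]-x)<.005)&(abs(A[...,1]-y)<.005)][:,2]) else '--' for y in np.arange(.27,.17,-.01)))
E
```

```text
[0.5435 0.1473 0.2492] [179.67  -0.22 -90.02]
bench z -0.0005119030695889676
top [0.5544 0.0658 0.079 ] [0.55407334 0.06597977 0.07934695] [0.03242669 0.0318647  0.00468152] 721
flange mid [0.54204973 0.05650138 0.0098524 ] [0.10387077 0.09789348 0.00944884]
flange circ (array([0.5439, 0.0621]), 0.0436, 264)
spacer [0.5437 0.2169 0.0227] (array([0.5435, 0.2204]), 0.0239, 544) [[0.5169 0.1925 0.0191]
 [0.5739 0.247  0.0274]]
outer (array([0.5474, 0.2198]), 0.0285, 256) inner (array([0.5434, 0.2163]), 0.0182, 191)
brass [[0.5205 0.2096 0.0234]
 [0.5494 0.2524 0.0338]]
0.48   4   2   2   2   2   2   2   3   2   4
0.49   2   3   5   2   3   2   1   2   2   3
0.5   2   2   2   2  13   3   2   3   3   2
0.51   2  23  18  19  16   5   4   2   2   3
0.52   2  18  29  28  31  29  27  25   2   2
0.53   2   2  29  34  31  24  23  28  19   3
0.54   2   4  27  31  34  35  33  25  24   3
0.55   3   4  27  29  34  35  37  28  24   2
0.56   2   4  19  26  25  27  25  27   2   2
0.57   1  47  51  29  21  24  25   2   1   3
0.58   1   0  39  30   4   3   2   1   3   3
0.59   4   2   3  14   3   2   4   2   3   2
0.6   2   4   3   1   1   5   3   4   2   3
```

```bash

python3 -m crank '[[[0,0,0],[-4.7,0,0],-1],[[0,0,0],[-4.7,0,0],-1],[[0,0,0],[-4.6,0,4],-1],[[0,0,0],[0,0,0],-1],[[0,0,0],[0,0,0],-1],[[0,0,0],[0,0,0],-1],[[0,0,0],[0,0,0],-1]]'
cat > m.py <<'E'
from h import *
import sys
def shot(cx,cy,z0,z1,ri,ro,sat_max=40,name=None):
    s=r.get_state();c=cap('wrist');P=wpts(c,s);col=c['color'].astype(int);sat=col.max(2)-col.min(2)
    d=np.hypot(P[...,0]-cx,P[...,1]-cy);m=(d<ro)&(d>ri)&(P[...,2]>z0)&(P[...,2]<z1)&(sat<sat_max)
    q=P[m];print('tcp',s['tcp_pos'].round(4),s['eef_rot'].round(2),'circ',circ(q),'mean',q.mean(0).round(4),'mid',((q.min(0)+q.max(0))/2).round(4),'rng',np.ptp(q,axis=0).round(4))
    return c,P,m
E
python3 - <<'E'
from m import *
c,P,m=shot(.5434,.2163,.019,.029,0,.021)
c,P,m=shot(.5434,.2163,.019,.029,0.0,.027)
cv2.imwrite('pics/w1.png',cv2.resize(c['color'][100:300,150:400],None,fx=3,fy=3)[...,::-1])
E
```

```text
time_s: 4.0
tcp_pos: [0.546, 0.2795, 0.2211]
eef_rot: [-179.8, 0.1, -90.1]
contact_force: [-0.6, 0.5, -0.3]
gripper_width: 0.0874
gripper_force: 0.0
tcp [0.546  0.2795 0.2211] [-1.7985e+02  1.2000e-01 -9.0080e+01] circ (array([0.5433, 0.2158]), 0.0184, 320) mean [0.5506 0.2138 0.0227] mid [0.5431 0.2161 0.022 ] rng [0.041  0.0401 0.006 ]
tcp [0.5458 0.2794 0.2207] [-1.7987e+02  1.0000e-01 -9.0090e+01] circ (array([0.541 , 0.2172]), 0.0212, 648) mean [0.5429 0.2148 0.0228] mid [0.5412 0.2178 0.0239] rng [0.0487 0.0483 0.0098]
```

View pics/w1.png

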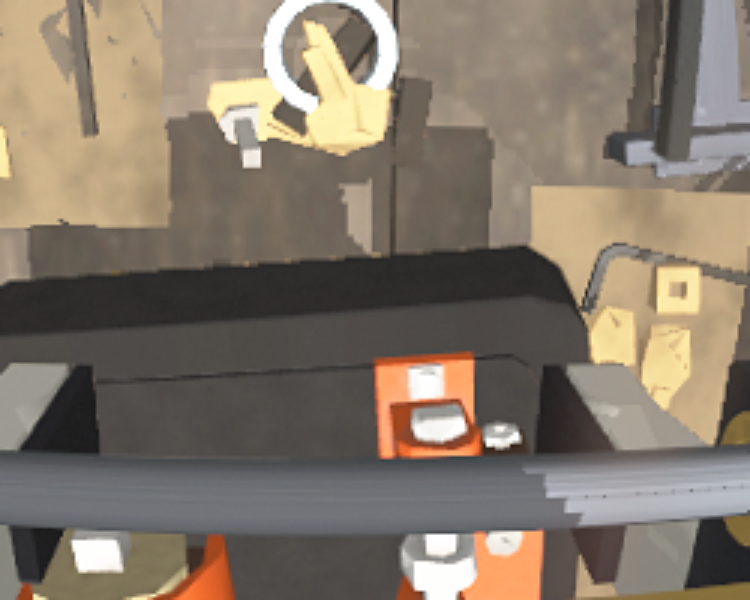

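```bash

python3 -m crank '[[[0,0,0],[3.4,0.2,0],-1],[[0,0,0],[3.3,0,0],-1],[[0,0,0],[0,0,4.5],-1],[[0,0,0],[0,0,4.5],-1],[[0,0,0],[0,0,4],-1],[[0,0,0],[0,0,0],-1],[[0,0,0],[0,0,0],-1],[[0,0,0],[0,0,0],-1]]'
python3 -c "
from h import *
delta([.5433,.212,.029],-90)"
```

```text
time_s: 4.9
tcp_pos: [0.5446, 0.2138, 0.0914]
eef_rot: [-179.8, 0.1, -90.0]
contact_force: [0.1, -0.4, -0.5]
gripper_width: 0.0873
gripper_force: 0.0
at [0.5446 0.2138 0.0914] [-1.7982e+02  1.1000e-01 -9.0000e+01] shift cm [0.19 0.15 6.24] turn [-0.18  0.11 -0.  ]
```

```bash

python3 -m crank '[[[-0.18,0.1,0],[0.1,0.15,2.5],-1],[[0,0,0],[0,0,2],-1],[[0,0,0],[0,0,1.4],-1],[[0,0,0],[0,0,0.3],-1],[[0,0,0],[0,0,0],-1],[[0,0,0],[0,0,0],-1]]'
python3 -m crank '[[[0,0,0],[0,0,0],0],[[0,0,0],[0,0,0],0.5],[[0,0,0],[0,0,0],1],[[0,0,0],[0,0,0],1],[[0,0,0],[0,0,0],1],[[0,0,0],[0,0,0],1],[[0,0,0],[0,0,0],1]]' 20
```

```text
time_s: 5.5
tcp_pos: [0.5424, 0.2126, 0.0285]
eef_rot: [179.9, -0.0, -90.0]
contact_force: [-0.6, 0.9, -0.0]
gripper_width: 0.0873
gripper_force: 0.0
time_s: 6.2
tcp_pos: [0.5414, 0.2118, 0.0267]
eef_rot: [179.8, -0.1, -90.0]
contact_force: [-0.8, -0.2, 0.7]
gripper_width: 0.0497
gripper_force: 20.0
```

```bash

python3 -m crank '[[[0,0,0],[0,0,-1],1],[[0,0,0],[0,0,-2],1],[[0,0,0],[0,0,-3],1]]' 25
python3 -m crank '[[[0,0,0],[0,0,-4.5],1],[[0,0,0],[0,0,-4.5],1],[[0,0,0],[2.6,-0.5,-4.5],1],[[0,0,0],[2.7,-0.5,-4.5],1],[[0,0,0],[2.7,-0.5,0],1],[[0,0,0],[0,0,0],1],[[0,0,0],[0,0,0],1],[[0,0,0],[0,0,0],1]]' 25
python3 - <<'E'
from m import *
for i in range(2):
    c,P,m=shot(.5555,.0655,.0765,.084,0,.025)
# edge of flange and shaft
cv2.imwrite('pics/w2.png',cv2.resize(c['color'][40:300,130:390],None,fx=2.3,fy=2.3)[...,::-1])
E
```

```text
time_s: 6.5
tcp_pos: [0.5405, 0.2112, 0.0863]
eef_rot: [179.7, -0.2, -90.0]
contact_force: [0.7, 0.4, -0.8]
gripper_width: 0.0504
gripper_force: 25.0
time_s: 7.3
tcp_pos: [0.5562, 0.1349, 0.2623]
eef_rot: [179.8, -0.1, -90.0]
contact_force: [0.5, -1.0, -0.6]
gripper_width: 0.0499
gripper_force: 25.0
tcp [0.5562 0.1349 0.2623] [ 1.7977e+02 -1.2000e-01 -9.0030e+01] circ (array([0.5546, 0.0661]), 0.0113, 702) mean [0.5546 0.066  0.0789] mid [0.5549 0.0655 0.0788] rng [0.0318 0.0311 0.0046]
tcp [0.5563 0.1351 0.2621] [ 1.7976e+02 -1.3000e-01 -9.0000e+01] circ (array([0.5546, 0.066 ]), 0.0113, 710) mean [0.5546 0.066  0.079 ] mid [0.555  0.0657 0.0789] rng [0.0318 0.031  0.0046]
```

View pics/w2.png

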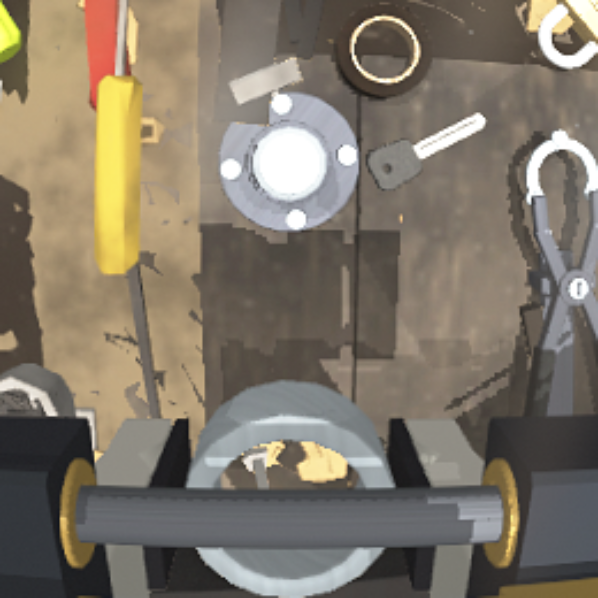

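```bash
python3 - <<'E'
from m import *
s=r.get_state();c=cap('wrist');P=wpts(c,s)-s['tcp_pos']
d=np.hypot(P[...,0],P[...,1]-.004);m=(d<.032)&(d>.012)&(abs(P[...,2]+.003)<.006)
q=P[m];print(len(q),np.percentile(q,[2,50,98],axis=0).round(4))
for zc in np.arange(-.009,.004,.002):
    k=q[abs(q[:,2]-zc)<.001];print(round(zc,3),len(k))
zt=np.median(q[:,2]);k=q[abs(q[:,2]-zt)<.003];d=np.hypot(k[:,0],k[:,1]-.004)
print(zt,circ(k),'bins of radius',np.histogram(d,np.arange(.012,.033,.002)))
e=m&~cv2.erode(m.astype(np.uint8),np.ones((3,3))).astype(bool)
k=P[e];
from scipy.optimize import least_squares
f=lambda p:np.minimum(abs(np.hypot(k[:,0]-p[0],k[:,1]-p[1])-.025),abs(np.hypot(k[:,0]-p[0],k[:,1]-p[1])-.0183))
o=least_squares(f,[0,.004],loss='soft_l1',f_scale=.0007);print(o.x.round(4),len(k),np.median(abs(o.fun)))
E
```

```text
2783 [[-0.0262 -0.0192 -0.0086]
 [-0.0007 -0.0073 -0.0038]
 [ 0.0264  0.0274  0.0006]]
-0.009 126
-0.007 294
-0.005 760
-0.003 1492
-0.001 46
0.001 45
0.003 20
-0.0038184383796494026 (array([-0.0005,  0.004 ]), 0.022, 2406) bins of radius (array([  0,   0,  83, 525, 688, 739, 250,  43,  37,  41]), array([0.012, 0.014, 0.016, 0.018, 0.02 , 0.022, 0.024, 0.026, 0.028,
       0.03 , 0.032]))
[-0.0009  0.0047] 718 0.0007436640289080806
```

```bash

python3 -m crank '[[[-0.2,0.1,0],[3.7,0,0],1],[[0,0,0],[3.6,0.1,2],1],[[0,0,0],[0,0,4.5],1],[[0,0,0],[0,0,4.5],1],[[0,0,0],[0,0,3],1],[[0,0,0],[0,0,0],1],[[0,0,0],[0,0,0],1],[[0,0,0],[0,0,0],1]]' 25
python3 - <<'E'
from h import *
delta([.5555,.0617,.112],-90)
s=cap('side');cv2.imwrite('pics/s2.png',cv2.resize(s['color'][70:220,150:330],None,fx=4,fy=4,interpolation=cv2.INTER_CUBIC)[...,::-1])
delta([.5555,.0617,.112],-90)
E
```

```text
time_s: 8.25
tcp_pos: [0.5561, 0.062, 0.1248]
eef_rot: [179.8, -0.2, -90.0]
contact_force: [-0.2, -0.2, -0.8]
gripper_width: 0.05
gripper_force: 25.0
at [0.5561 0.062  0.1248] [ 1.7978e+02 -1.6000e-01 -8.9970e+01] shift cm [0.03 0.05 1.28] turn [ 0.22 -0.16  0.03]
at [0.556  0.062  0.1249] [ 1.798e+02 -1.400e-01 -8.998e+01] shift cm [0.03 0.05 1.29] turn [ 0.2  -0.14  0.02]
```

```bash

python3 -m crank '[[[0.2,-0.1,0],[0,0,0.8],1],[[0,0,0],[0,0,0.5],1],[[0,0,0],[0,0,0.4],1],[[0,0,0],[0,0,0.4],1],[[0,0,0],[0,0,0],1]]' 25
```

```text
time_s: 8.8
tcp_pos: [0.5545, 0.0611, 0.1012]
eef_rot: [179.8, -0.1, -90.0]
contact_force: [0.3, 0.7, -1.0]
gripper_width: 0.05
gripper_force: 25.0
```

```bash

python3 -m crank '[[[0,0,0],[0,0,0.3],1],[[0,0,0],[0,0,0.5],1],[[0,0,0],[0,0,0.5],1],[[0,0,0],[0,0,0],1]]' 25
python3 -m crank '[[[0,0,0],[0,0,0.6],1],[[0,0,0],[0,0,0.6],1],[[0,0,0],[0,0,0.6],1],[[0,0,0],[0,0,0.4],1],[[0,0,0],[0,0,0],1]]' 25
```

```text
time_s: 9.2
tcp_pos: [0.5545, 0.0611, 0.0881]
eef_rot: [179.8, -0.1, -90.0]
contact_force: [0.7, -0.9, -1.3]
gripper_width: 0.0499
gripper_force: 25.0
time_s: 9.7
tcp_pos: [0.5543, 0.061, 0.0661]
eef_rot: [179.8, -0.1, -90.0]
contact_force: [1.6, -0.7, -1.6]
gripper_width: 0.05
gripper_force: 25.0
```

```bash

python3 -m crank '[[[0,0,0],[0,0,0.4],1],[[0,0,0],[0,0,0.3],1],[[0,0,0],[0,0,0.15],1],[[0,0,0],[0,0,0.1],1],[[0,0,0],[0,0,0],1]]' 25
```

```text
time_s: 10.2
tcp_pos: [0.5544, 0.0611, 0.0572]
eef_rot: [179.8, -0.1, -90.0]
contact_force: [1.4, -1.6, -2.7]
gripper_width: 0.05
gripper_force: 25.0
```

```bash

python3 -m crank '[[[0,0,0],[0,0,0.1],1],[[0,0,0],[0,0,0.1],1],[[0,0,0],[0,0,0],1]]' 25
python3 -m crank '[[[0,0,0],[0,0,0],0.6],[[0,0,0],[0,0,0],-1],[[0,0,0],[0,0,0],-1],[[0,0,0],[0,0,0],-1],[[0,0,0],[0,0,0],-1]]'
```

```text
time_s: 10.5
tcp_pos: [0.5545, 0.0611, 0.0566]
eef_rot: [179.9, -0.1, -90.0]
contact_force: [-3.9, -0.5, 12.0]
gripper_width: 0.05
gripper_force: 25.0
time_s: 11.0
tcp_pos: [0.5543, 0.0612, 0.0552]
eef_rot: [179.8, -0.1, -90.0]
contact_force: [0.2, 0.5, 0.0]
gripper_width: 0.0767
gripper_force: 0.0
```

```bash

python3 -m crank '[[[0,0,0],[0,0,-2.5],-1],[[0,0,0],[0,0,-4.5],-1],[[0,0,0],[0,0,-4.5],-1],[[0,0,0],[0,0,-4.5],-1],[[0,0,0],[-3.8,2.7,-2],-1],[[0,0,0],[-3.8,2.7,0],-1],[[0,0,0],[-3.8,2.7,0],-1],[[0,0,0],[-3.8,2.7,0],-1]]'
python3 -m crank '[[[0,0,0],[-3.8,2.6,0],-1],[[0,0,-8.4],[0,0,0],-1],[[0,0,0],[0,0,0],-1],[[0,0,0],[0,0,0],-1],[[0,0,0],[0,0,0],-1]]'
python3 - <<'E'
from h import *
s=r.get_state();c=cap('wrist');np.savez('/tmp/ws.npz',p=s['tcp_pos'],e=s['eef_rot'])
print(s['tcp_pos'],s['eef_rot'])
cv2.imwrite('pics/w3.png',cv2.resize(c['color'][0:280,:],None,fx=1.55,fy=1.55)[...,::-1])
P=wpts(c,s);X,Y,Z=np.moveaxis(P,-1,0)
d=np.hypot(X-.555,Y-.066);print('annulus z',np.median(Z[(d>.0195)&(d<.023)&(Z>.02)]).round(4),np.percentile(Z[(d>.019)&(d<.024)],[25,50,75,90]).round(4))
col=c['color'].astype(int);mx=col.max(2);sat=mx-col.min(2)
m=(X>.31)&(X<.46)&(Y>.12)&(Y<.27)&(Z>.030)&(Z<.045)&(mx<80)
k,l,st,ce=cv2.connectedComponentsWithStats(m.astype(np.uint8))
for i in range(1,k):
    if st[i,4]>60:
        q=P[l==i];vx=cv2.fitLine(q[:,:2].astype(np.float32),cv2.DIST_HUBER,0,.001,.001).ravel();print(st[i,4],'mean',q.mean(0).round(4),'line',vx.round(4),'y',q[:,1].min().round(3),q[:,1].max().round(3))
m=(abs(X-.4)<.05)&(abs(Y-.065)<.05)&(Z>.018)&(Z<.04)&(sat<30)&(mx>170)
q=P[m];print('ring',circ(q),q.mean(0).round(4),q.min(0).round(4),q.max(0).round(4))
E
```

```text
time_s: 11.8
tcp_pos: [0.4463, 0.214, 0.2354]
eef_rot: [179.8, -0.1, -90.1]
contact_force: [0.8, 0.3, -0.1]
gripper_width: 0.0879
gripper_force: 0.0
time_s: 12.3
tcp_pos: [0.4218, 0.2503, 0.235]
eef_rot: [179.8, -0.1, -81.9]
contact_force: [-1.5, -0.3, 0.3]
gripper_width: 0.0874
gripper_force: 0.0
[0.42183762 0.25026322 0.23497945] [ 1.79792776e+02 -8.63670500e-02 -8.18613985e+01]
annulus z 0.053 [0.0124 0.0516 0.0531 0.0538]
136 mean [0.3588 0.2018 0.0347] line [ 0.332  -0.9433  0.3559  0.21  ] y 0.164 0.245
174 mean [0.4087 0.2329 0.0371] line [0.1887 0.982  0.4087 0.2329] y 0.219 0.254
ring (array([0.3982, 0.0805]), 0.0266, 753) [0.3989 0.0796 0.0312] [0.375  0.0439 0.0227] [0.4223 0.1149 0.0371]
```

View pics/w3.png

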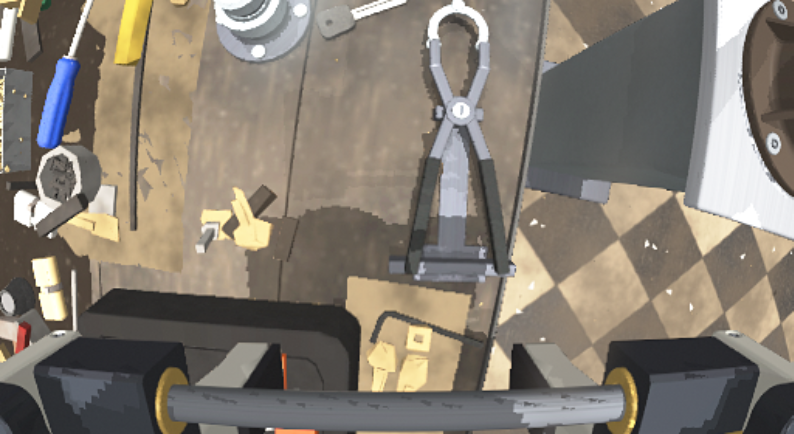

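```bash
python3 - <<'E'
from h import *
def ana(n,P,col):
    X,Y,Z=np.moveaxis(P,-1,0);mx=col.max(2).astype(int);sat=mx-col.min(2)
    m=(abs(X-.393)<.015)&(abs(Y-.115)<.02)&(Z>.03)&(Z<.06)&(mx>200);q=P[m];print(n,'pivot',q.mean(0).round(4),((q.min(0)+q.max(0))/2).round(4),len(q))
    piv=q.mean(0)
    m=(X>.30)&(X<.46)&(Y>.15)&(Y<.232)&(Z>.032)&(Z<.046)&(mx<130)
    L=[]
    for y in np.arange(.165,.226,.006):
        xs=np.sort(X[m&(abs(Y-y)<.003)]);
        if len(xs)<4: continue
        cut=np.argmax(np.diff(xs));a,b=xs[:cut+1],xs[cut+1:]
        L.append((y,a.min(),a.max(),b.min(),b.max()));
    L=np.array(L);print((L*1000).round(1))
    mid=(L[:,1]+L[:,2]+L[:,3]+L[:,4])/4;p=np.polyfit(L[:,0],mid,1);print('mid line slope',p,'yaw',np.degrees(np.arctan2(-1,-p[0])),'at pivot y',np.polyval(p,piv[1]).round(4))
c=dict(np.load('/tmp/wrist.npz'));w=np.load('/tmp/ws.npz');ana('wrist',wpts(c,dict(tcp_pos=w['p'],eef_rot=w['e'])),c['color'])
a=dict(np.load('/tmp/top.npz'));ana('top',pts(a),a['color'])
E
```

```text
wrist pivot [0.3932 0.1273 0.0376] [0.3939 0.115  0.0375] 136
[[165.  361.4 371.9 400.  409.2]
 [171.  359.3 370.6 400.4 410.5]
 [177.  357.2 368.3 400.8 410.9]
 [183.  355.2 366.7 400.9 411.3]
 [189.  352.6 364.4 401.5 410.8]
 [195.  350.5 362.8 401.8 410.7]
 [201.  348.  360.4 401.6 411.1]
 [207.  347.1 358.6 401.3 411.7]
 [213.  344.7 355.3 401.9 411.7]
 [219.  342.3 353.4 402.3 412.2]
 [225.  341.4 351.5 402.4 412.5]]
mid line slope [-0.15378373  0.41137735] yaw -81.25733144492209 at pivot y 0.3918
top pivot [0.3927 0.1283 0.0393] [0.3927 0.1279 0.0392] 23
[[165.  364.1 373.8 402.5 412.1]
 [171.  361.7 371.3 404.9 412.1]
 [177.  359.5 369.  404.9 412.2]
 [183.  357.2 366.7 404.9 412.2]
 [189.  357.  364.4 405.  412.2]
 [195.  354.7 364.2 405.  412.2]
 [201.  352.5 361.9 405.  414.7]
 [207.  350.  359.6 405.  414.7]
 [213.  347.5 357.3 407.5 414.7]
 [219.  345.4 355.  407.5 414.7]
 [225.  342.9 352.5 407.5 414.7]]
mid line slope [-0.13926964  0.41111545] yaw -82.07143604927772 at pivot y 0.3932
```

```bash
python3 -c "
from h import *
delta([.3808,.2071,.10],-81.6);delta([.3808,.2071,.037],-81.6)"
```

```text
at [0.4219 0.2502 0.235 ] [ 1.7979e+02 -9.0000e-02 -8.1840e+01] shift cm [ 3.66  4.63 13.52] turn [ 0.21 -0.09 -0.24]
at [0.4219 0.2502 0.235 ] [ 1.7979e+02 -9.0000e-02 -8.1840e+01] shift cm [ 3.65  4.61 19.82] turn [ 0.21 -0.09 -0.24]
```

```bash

python3 -m crank '[[[0.2,-0.1,-0.2],[1.8,2.3,2],-1],[[0,0,0],[1.8,2.3,3],-1],[[0,0,0],[0,0,4.5],-1],[[0,0,0],[0,0,4],-1],[[0,0,0],[0,0,0],-1],[[0,0,0],[0,0,0],-1],[[0,0,0],[0,0,0],-1],[[0,0,0],[0,0,0],-1]]'
python3 -c "
from h import *
delta([.3808,.2071,.037],-81.6)"
```

```text
time_s: 13.15
tcp_pos: [0.3822, 0.2096, 0.102]
eef_rot: [-179.8, 0.2, -81.4]
contact_force: [-0.5, 1.5, 0.3]
gripper_width: 0.0877
gripper_force: 0.0
at [0.3822 0.2096 0.102 ] [-1.7985e+02  1.5000e-01 -8.1450e+01] shift cm [0.24 0.2  6.5 ] turn [-0.15  0.15  0.15]
```

```bash

python3 -m crank '[[[-0.1,0.1,0.1],[0.2,0.15,3],-1],[[0,0,0],[0,0,2],-1],[[0,0,0],[0,0,1.3],-1],[[0,0,0],[0,0,0],-1],[[0,0,0],[0,0,0],-1],[[0,0,0],[0,0,0],-1]]'
python3 -c "
from h import *
delta([.3808,.2071,.037],-81.6)"
```

```text
time_s: 13.75
tcp_pos: [0.3806, 0.2071, 0.0384]
eef_rot: [-180.0, 0.0, -81.5]
contact_force: [-1.1, -0.8, -0.1]
gripper_width: 0.0875
gripper_force: 0.0
at [0.3806 0.2071 0.0384] [-1.800e+02  1.000e-02 -8.152e+01] shift cm [ 0.01 -0.02  0.14] turn [-0.    0.01  0.08]
```

```bash

python3 -m crank '[[[0,0,0],[0,0,0.1],0],[[0,0,0],[0,0,0],0.3],[[0,0,0],[0,0,0],0.3],[[0,0,0],[0,0,0],0.6],[[0,0,0],[0,0,0],1],[[0,0,0],[0,0,0],1],[[0,0,0],[0,0,0],1],[[0,0,0],[0,0,0],1]]' 45
python3 -m crank '[[[0,0,0],[0,0,0],1],[[0,0,0],[0,0,0],1],[[0,0,0],[0,0,0],1]]' 45
```

```text
time_s: 14.55
tcp_pos: [0.3804, 0.2069, 0.0366]
eef_rot: [180.0, -0.0, -81.5]
contact_force: [-1.0, 1.4, 5.5]
gripper_width: 0.0311
gripper_force: 44.9
time_s: 14.85
tcp_pos: [0.3804, 0.2069, 0.0365]
eef_rot: [180.0, -0.0, -81.5]
contact_force: [-1.3, 1.9, 5.2]
gripper_width: 0.0316
gripper_force: 44.9
```

```bash

python3 -m crank '[[[0,0,0],[0,0,-0.5],1],[[0,0,0],[0,0,-1],1],[[0,0,0],[0,0,-1.5],1],[[0,0,0],[0,0,-2],1],[[0,0,0],[0,0,-3],1],[[0,0,0],[0,0,-3],1],[[0,0,0],[0,0,-2],1],[[0,0,0],[0,0,0],1]]' 45
python3 -c "
from h import *
delta([.5356,.197,.16],-81.6)"
```

```text
time_s: 15.65
tcp_pos: [0.381, 0.2074, 0.1694]
eef_rot: [-179.9, 0.1, -81.5]
contact_force: [0.5, -0.1, -2.3]
gripper_width: 0.0313
gripper_force: 44.9
at [0.381  0.2074 0.1694] [-1.7987e+02  1.2000e-01 -8.1520e+01] shift cm [  3.31 -15.13   0.96] turn [-0.13  0.12  0.08]
```

```bash

python3 -m crank '[[[0,0,0],[0.4,-2,0],1],[[0,0,0],[0.6,-3,0],1],[[0,0,0],[0.8,-3.5,0],1],[[0,0,0],[0.7,-3.2,0],1],[[0,0,0],[0.5,-2.4,0],1],[[0,0,0],[0.3,-1,0],1],[[0,0,0],[0,0,0],1],[[0,0,0],[0,0,0],1]]' 45
python3 -m crank '[[[0,0,0],[0,0,0],1],[[0,0,0],[0,0,0],1]]' 45
python3 - <<'E'
from h import *
s=r.get_state();c=cap('wrist');np.savez('/tmp/ws.npz',p=s['tcp_pos'],e=s['eef_rot'])
print(s['tcp_pos'],s['eef_rot'])
cv2.imwrite('pics/w4.png',cv2.resize(c['color'][20:240,120:390],None,fx=2.7,fy=2.7,interpolation=cv2.INTER_CUBIC)[...,::-1])
P=wpts(c,s);X,Y,Z=np.moveaxis(P,-1,0)
np.savez('/tmp/P4.npz',P=P,col=c['color'])
m=(abs(X-.555)<.06)&(abs(Y-.06)<.06)&(Z>.12)&(Z<.18);q=P[m];print('ring+jaws',len(q),q.min(0).round(3),q.max(0).round(3))
m=(abs(X-.555)<.03)&(abs(Y-.066)<.03)&(Z>.075)&(Z<.084);q=P[m];print('top',len(q),((q.min(0)+q.max(0))/2).round(4),np.ptp(q,axis=0))
E
```

```text
time_s: 16.45
tcp_pos: [0.5333, 0.1956, 0.1652]
eef_rot: [179.8, -0.1, -81.6]
contact_force: [0.1, 0.8, -1.6]
gripper_width: 0.0316
gripper_force: 44.9
time_s: 16.65
tcp_pos: [0.5336, 0.1963, 0.1663]
eef_rot: [179.9, -0.1, -81.5]
contact_force: [1.0, -0.0, -2.3]
gripper_width: 0.0312
gripper_force: 44.9
[0.53357883 0.1963106  0.16630586] [ 1.79914382e+02 -5.68624490e-02 -8.14864408e+01]
ring+jaws 4794 [0.521 0.065 0.152] [0.584 0.12  0.171]
top 1465 [0.5543 0.0658 0.0784] [0.03292789 0.03331994 0.00676893]
```

View pics/w4.png

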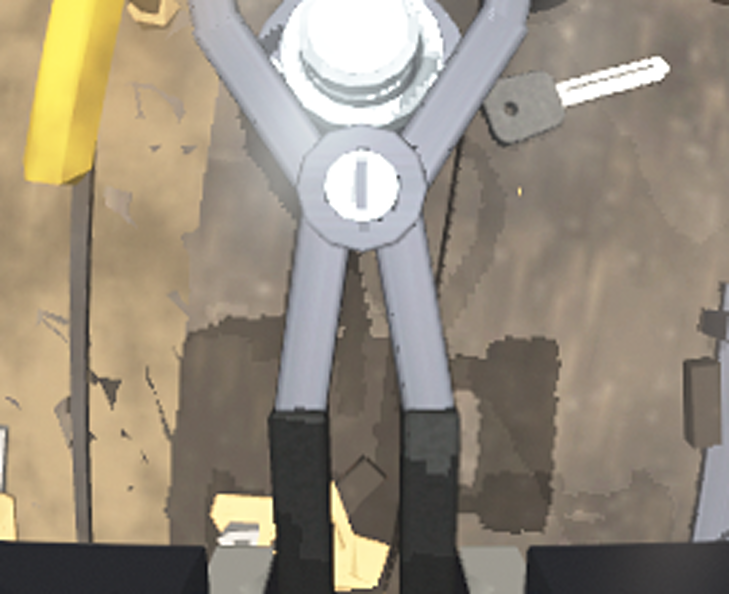

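```bash
python3 - <<'E'
from h import *
d=np.load('/tmp/P4.npz');w=np.load('/tmp/ws.npz');P=d['P'];col=d['col'].astype(int);mx=col.max(2)
T=(P-w['p'])@Ro.from_euler('xyz',w['e'],degrees=True).as_matrix()  # tool coords
x,y,z=np.moveaxis(T,-1,0)
m=(abs(y)<.05)&(x>.015)&(x<.2)&(abs(z)<.025)
q=T[m];print('ext',q.min(0).round(4),q.max(0).round(4))
for a in np.arange(.02,.15,.008):
    k=T[m&(abs(x-a)<.004)]
    if len(k)>8:print(a.round(3),len(k),'y',np.percentile(k[:,1],[1,99]).round(4),'mid',np.percentile(k[:,1],[1,99]).mean().round(4),'z',np.percentile(k[:,2],[5,50,95]).round(4))
s=m&(abs(x-.08)<.02)&(abs(y)<.012)&(mx>225);q=T[s];print('screw',q.mean(0).round(4),((q.min(0)+q.max(0))/2).round(4),len(q))
m2=m&(z<.005)
print('rows of ring px', np.argwhere(m).min(0))
E
```

```text
ext [ 0.015  -0.032  -0.0051] [0.1294 0.0322 0.0146]
0.02 673 y [-0.0153  0.0168] mid 0.0007 z [-0.0014 -0.0003  0.0015]
0.028 703 y [-0.0155  0.0168] mid 0.0006 z [-0.0013 -0.0003  0.0034]
0.036 737 y [-0.0158  0.0168] mid 0.0005 z [-0.0013 -0.0002  0.0014]
0.044 758 y [-0.0156  0.0166] mid 0.0005 z [-0.0009  0.0009  0.0031]
0.052 683 y [-0.0141  0.0149] mid 0.0004 z [0.0007 0.0019 0.0031]
0.06 707 y [-0.0129  0.0133] mid 0.0002 z [0.0009 0.0019 0.0033]
0.068 740 y [-0.0116  0.0115] mid -0.0 z [0.0009 0.002  0.0033]
0.076 809 y [-0.0102  0.0101] mid -0.0 z [-0.0026  0.0009  0.0026]
0.084 984 y [-0.0135  0.0132] mid -0.0002 z [-0.0029  0.0006  0.0031]
0.092 1009 y [-0.0186  0.0181] mid -0.0003 z [0.0005 0.0023 0.0038]
0.1 773 y [-0.0239  0.0231] mid -0.0004 z [0.0015 0.0027 0.004 ]
0.108 727 y [-0.0282  0.0271] mid -0.0005 z [0.0016 0.0028 0.0041]
0.116 565 y [-0.0298  0.0287] mid -0.0006 z [0.0017 0.003  0.0043]
0.124 431 y [-0.0315  0.0303] mid -0.0006 z [0.0019 0.0032 0.0067]
0.132 10 y [-0.0247  0.0234] mid -0.0006 z [0.0103 0.0115 0.0139]
screw [ 0.0822 -0.0002 -0.0018] [ 0.0866 -0.0021 -0.0002] 506
rows of ring px [  0 185]
```

```bash
python3 - <<'E'
from h import *
d=np.load('/tmp/P4.npz');w=np.load('/tmp/ws.npz');P=d['P'];col=d['col'].astype(int);mx=col.max(2)
print('pivot px tool',end=' ');T=(P-w['p'])@Ro.from_euler('xyz',w['e'],degrees=True).as_matrix()
print(np.median(T[86:93,251:258].reshape(-1,3),axis=0).round(4))
def plane(q):
    for _ in range(4):
        s=np.linalg.lstsq(np.c_[q[:,:2]-q[:,:2].mean(0),np.ones(len(q))],q[:,2],rcond=None)[0]
        e=q[:,2]-np.c_[q[:,:2]-q[:,:2].mean(0),np.ones(len(q))]@s;q=q[abs(e)<max(.003,1.5*e.std())]
    return s.round(4),len(q)
q=P[(abs(P[...,2])<.012)&(P[...,0]<.5)&(P[...,0]>.4)&(P[...,1]>.0)&(P[...,1]<.2)];print('bench wrist',plane(q))
# same in top camera start: pliers frame
piv=np.array([.3925,.128,0]);Rz=Ro.from_euler('z',-81.6,degrees=True).as_matrix()
for n in('top','side'):
    a=dict(np.load(f'/tmp/{n}.npz'))
    if n=='side':continue
    L=(pts(a)-piv)@Rz;m=(abs(L[...,1])<.04)&(L[...,2]>.026)&(L[...,2]<.045)
    for x in np.arange(-.12,.07,.012):
        k=L[m&(abs(L[...,0]-x)<.006)][:,2]
        if len(k)>3:print(x.round(3),len(k),np.percentile(k,[30,50,70]).round(4))
# now in pliers frame: world z vs x
s=T[(abs(T[...,1])<.035)&(abs(T[...,2])<.012)]
E
```

```text
pivot px tool [ 0.0816  0.0002 -0.0026]
bench wrist (array([-0.0003,  0.0009, -0.0006]), 15068)
-0.12 32 [0.0362 0.0373 0.0389]
-0.108 42 [0.0371 0.038  0.039 ]
-0.096 43 [0.0366 0.0377 0.0385]
-0.084 44 [0.0373 0.0381 0.0389]
-0.072 45 [0.0369 0.0377 0.0383]
-0.06 42 [0.0369 0.0378 0.0386]
-0.048 42 [0.037  0.0381 0.039 ]
-0.036 42 [0.036  0.0369 0.0375]
-0.024 40 [0.0348 0.0356 0.0364]
-0.012 45 [0.0355 0.0364 0.0373]
-0.0 51 [0.036  0.0377 0.0394]
0.012 44 [0.0346 0.0356 0.0361]
0.024 37 [0.0346 0.0353 0.0363]
0.036 36 [0.0344 0.0355 0.0361]
0.048 32 [0.0343 0.0359 0.0363]
0.06 29 [0.0284 0.029  0.0296]
```

```bash

python3 -m crank '[[[0,1.05,0],[0,0,0],1],[[0,0,0],[0,0,0],1],[[0,0,0],[0,0,0],1],[[0,0,0],[0,0,0],1]]' 45
cat > pl.py <<'E'
from h import *
def pl():
    s=r.get_state();c=cap('wrist');P=wpts(c,s)
    T=P-s['tcp_pos'];yaw=s['eef_rot'][2];T=T@Ro.from_euler('xyz',[180,0,yaw],degrees=True).as_matrix()
    x,y,z=np.moveaxis(T,-1,0);m=(abs(y)<.036)&(x>.015)&(abs(z)<.02)
    f=lambda a,b:np.median(z[m&(x>a)&(x<b)&(z<.012)])
    print('tcp',s['tcp_pos'].round(4),s['eef_rot'].round(2),'handle',f(.018,.036).round(4),'arm',f(.052,.068).round(4),'jaw',f(.105,.125).round(4),'tilt',np.degrees((f(.105,.125)-f(.052,.068))/.055).round(2))
    ys=[np.percentile(y[m&(z<.008)&(abs(x-a)<.003)],[1,99]).mean().round(4) for a in(.1,.11,.12)];print('jaw mid',ys)
    px=T[86:93,251:258].reshape(-1,3);print('pivot',np.median(px,axis=0).round(4))
E
python3 - <<'E'
from pl import *
pl();delta([.5349,.1938,.125],-81.5)
E
```

```text
time_s: 17.1
tcp_pos: [0.5343, 0.1963, 0.166]
eef_rot: [179.9, -1.1, -81.5]
contact_force: [-0.4, 0.2, -1.6]
gripper_width: 0.031
gripper_force: 44.9
tcp [0.5343 0.1963 0.166 ] [179.9   -1.12 -81.51] handle -0.0008 arm 0.0007 jaw 0.0007 tilt -0.06
jaw mid [np.float64(-0.0005), np.float64(-0.0004), np.float64(-0.0005)]
pivot [ 0.0815  0.0002 -0.0041]
at [0.5344 0.1962 0.166 ] [179.91  -1.12 -81.52] shift cm [ 0.17 -0.02  4.1 ] turn [ 0.09 -1.12 -0.02]
```

```bash

python3 -m crank '[[[0,0,0],[0.14,0,1],1],[[0,0,0],[0,0,2],1],[[0,0,0],[0,0,1.6],1],[[0,0,0],[0,0,1],1],[[0,0,0],[0,0,0],1],[[0,0,0],[0,0,0],1],[[0,0,0],[0,0,0],1]]' 45
python3 - <<'E'
from pl import *
pl();delta([.5349,.1938,.0677],-81.5)
s=cap('side');t=cap('top')
i=cv2.resize(s['color'][90:230,150:330],(700,544),interpolation=cv2.INTER_CUBIC)
cv2.imwrite('pics/s3.png',i[...,::-1])
E
```

```text
time_s: 17.85
tcp_pos: [0.5352, 0.194, 0.1108]
eef_rot: [180.0, -1.1, -81.5]
contact_force: [0.6, -0.7, -2.2]
gripper_width: 0.0312
gripper_force: 44.9
tcp [0.5352 0.194  0.1108] [179.97  -1.1  -81.52] handle -0.0008 arm 0.0007 jaw 0.0007 tilt 0.02
jaw mid [np.float64(-0.0005), np.float64(-0.0005), np.float64(-0.0005)]
pivot [ 0.0816  0.0002 -0.0044]
at [0.5351 0.194  0.1108] [179.98  -1.09 -81.52] shift cm [-0.07  0.03  4.31] turn [ 0.02 -1.09 -0.02]
```

View pics/s3.png

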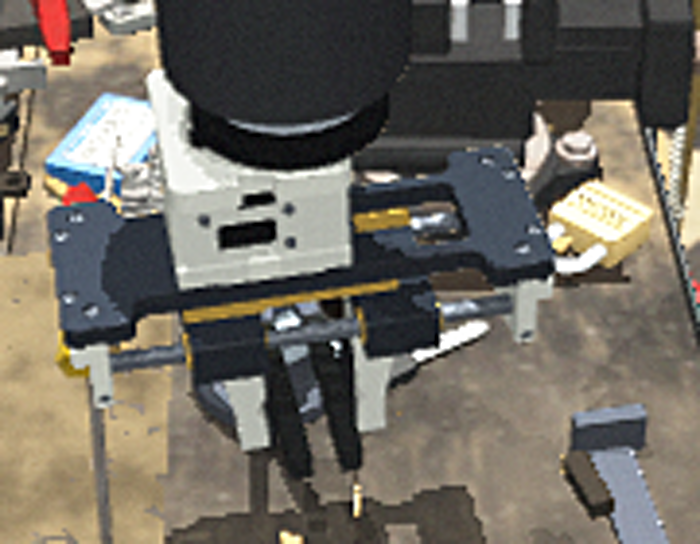

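```bash
python3 - <<'E'
from h import *
c=dict(np.load('/tmp/top.npz'));P=pts(c);X,Y,Z=np.moveaxis(P,-1,0)
b=(abs(X-.555)<.05)&(abs(Y-.06)<.05)
print('max z hist',np.histogram(Z[b],[0,.02,.05,.06,.076,.085,.093,.106,.125,.3]))
u=np.array([.1478,-.989]);v=np.array([.989,.1478])
for n,lo,hi in(('ring',.093,.106),('shaft',.0765,.085)):
    q=P[b&(Z>lo)&(Z<hi)][:,:2]-[.5545,.066]
    if len(q):
        f,l=q@u,q@v
        print(n,len(q),'fwd',np.percentile(f,[1,50,99]).round(4),'lat',np.percentile(l,[1,50,99]).round(4))
        if n=='ring':
            for a in np.arange(-.03,.03,.006):
                k=l[abs(f-a)<.003]
                if len(k)>2:print('  fwd',a.round(3),(np.sort(k)*1000).round(1))
E
```

```text
max z hist (array([617, 177,  83,  17, 157,   0,  96, 213,   0]), array([0.   , 0.02 , 0.05 , 0.06 , 0.076, 0.085, 0.093, 0.106, 0.125,
       0.3  ]))
ring 96 fwd [0.0001 0.02   0.029 ] lat [-0.0291  0.0035  0.0326]
  fwd -0.0 [-29.3 -29.1 -28.5  26.5  26.6]
  fwd 0.006 [-27.3 -25.4 -25.2 -23.4 -23.3 -21.  -20.5  26.8  27.7  27.8  29.9  29.9
  32.5  35.2]
  fwd 0.012 [-26.  -23.9 -23.4 -21.8 -21.6 -19.7  24.2  25.1  26.6  26.8  27.7  28.9
  29.   29.8  31.7]
  fwd 0.018 [-24.1 -22.2 -20.2 -20.1 -20.  -18.2 -18.1 -17.9 -16.  -15.6  -0.1  18.6
  21.   21.   23.3  23.6  23.9  25.4  26.4  28.4]
  fwd 0.024 [-16.3 -14.  -13.7 -12.  -11.5 -11.4 -10.2  -9.7  -7.4  -7.1  -5.6  -4.8
  -4.7  -2.6  -1.4  -0.6   1.5   2.2   2.3   4.4   4.6   6.2   7.    9.4
  11.3  11.6  13.5  13.9  14.2  16.   16.5  18.   18.2  20.6  20.6  23.1]
shaft 155 fwd [-0.0128  0.0018  0.0176] lat [-0.0127  0.0021  0.0172]
```

```bash
python3 - <<'E'
from h import *
c=dict(np.load('/tmp/top.npz'));P=pts(c);X,Y,Z=np.moveaxis(P,-1,0)
b=(abs(X-.555)<.05)&(abs(Y-.06)<.05);u=np.array([.1478,-.989]);v=np.array([.989,.1478])
q=P[b&(Z>.093)&(Z<.106)][:,:2]-[.5545,.066];f,l=q@u,q@v;print((np.sort(f[abs(l-.002)<.008])*1000).round(1))
q=P[b&(Z>.093)&(Z<.106)];print('z',np.percentile(q[:,2],[10,50,90]).round(4))
E
python3 -m crank '[[[0,0,0],[-0.02,0,0.8],1],[[0,0,0],[0,0,0.6],1],[[0,0,0],[0,0,0.4],1],[[0,0,0],[0,0,0.4],1],[[0,0,0],[0,0,0],1],[[0,0,0],[0,0,0],1]]' 45
python3 -c "
from pl import *
pl();delta([.5349,.1938,.0677],-81.5)"
```

```text
[20.9 21.4 21.4 21.8 22.3 22.6 22.8 22.9 23.  23.8 24.2 25.1 25.7 26.7
 26.9 27.  27.8 28.5 28.9 30.9]
z [0.1022 0.1037 0.1052]
time_s: 18.6
tcp_pos: [0.5347, 0.1934, 0.0879]
eef_rot: [179.9, -1.1, -81.5]
contact_force: [0.1, -0.4, -2.1]
gripper_width: 0.0312
gripper_force: 44.9
tcp [0.5347 0.1934 0.0879] [179.89  -1.14 -81.52] handle -0.0008 arm 0.0008 jaw 0.0016 tilt 0.83
jaw mid [np.float64(-0.0007), np.float64(-0.0005), np.float64(-0.0005)]
pivot [ 0.0816  0.0002 -0.0044]
at [0.5348 0.1935 0.0881] [179.91  -1.13 -81.52] shift cm [-0.07 -0.02  2.04] turn [ 0.09 -1.13 -0.02]
```

```bash

python3 -m crank '[[[0,0,0],[0.03,0,0.5],1],[[0,0,0],[-0.01,0,0.5],1],[[0,0,0],[-0.01,0,0.4],1],[[0,0,0],[0,0,0],1],[[0,0,0],[0,0,0],1]]' 45
python3 -m crank '[[[0,0,0],[0,0,0.2],1],[[0,0,0],[0,0,0.15],1],[[0,0,0],[0,0,0],1],[[0,0,0],[0,0,0],1]]' 45
python3 -c "
from pl import *
pl();delta([.5349,.1938,.0677],-81.5)"
```

```text
time_s: 19.15
tcp_pos: [0.5347, 0.193, 0.0739]
eef_rot: [179.9, -1.1, -81.5]
contact_force: [-0.3, 0.6, -1.9]
gripper_width: 0.031
gripper_force: 44.9
time_s: 19.55
tcp_pos: [0.5347, 0.193, 0.0706]
eef_rot: [179.9, -1.1, -81.5]
contact_force: [-0.3, -0.2, -2.9]
gripper_width: 0.0311
gripper_force: 44.9
tcp [0.5347 0.193  0.0706] [179.91  -1.12 -81.52] handle -0.0008 arm 0.0007 jaw 0.0 tilt -0.77
jaw mid [np.float64(-0.0006), np.float64(-0.0004), np.float64(-0.0006)]
pivot [ 0.0816  0.0002 -0.0044]
at [0.5348 0.193  0.0706] [179.91  -1.12 -81.53] shift cm [-0.08 -0.03  0.29] turn [ 0.09 -1.12 -0.03]
```

```bash

python3 -m crank '[[[0,0,0],[0,0,0.1],1],[[0,0,0],[0,0,0],1],[[0,0,0],[0,0,0],1]]' 45
python3 -m crank '[[[0,0,0],[0,0,0.1],1],[[0,0,0],[0,0,0],1],[[0,0,0],[0,0,0],1]]' 45
python3 -m crank '[[[0,0,0],[0,0,0.1],1],[[0,0,0],[0,0,0],1],[[0,0,0],[0,0,0],1]]' 45
python3 - <<'E'
from h import *
c=cap('top');P=pts(c);X,Y,Z=np.moveaxis(P,-1,0)
b=(abs(X-.555)<.05)&(abs(Y-.06)<.05);u=np.array([.1478,-.989]);v=np.array([.989,.1478])
D=P[...,:2]-[.5545,.066];F,L=D@u,D@v
m=b&(Z>.05)&(Z<.066);f,l=F[m],L[m];print('far',(np.sort(f[abs(l-.002)<.008])*1000).round(1))
for a in(.006,.012,.018):print(a,(np.sort(l[abs(f-a)<.003])*1000).round(1))
k=m&(F>.022);print('ring z',np.percentile(Z[k],[10,50,90]).round(4))
k=b&(Z>.0765)&(Z<.085);print('shaft',np.percentile(F[k],[1,99]).round(4),np.percentile(L[k],[1,99]).round(4),Z[k].mean())
E
```

```text
time_s: 19.9
tcp_pos: [0.5347, 0.193, 0.0696]
eef_rot: [179.9, -1.1, -81.5]
contact_force: [-0.0, -0.4, -1.5]
gripper_width: 0.0313
gripper_force: 44.9
time_s: 20.2
tcp_pos: [0.5347, 0.1929, 0.0685]
eef_rot: [179.9, -1.1, -81.5]
contact_force: [0.1, 1.3, -1.8]
gripper_width: 0.0313
gripper_force: 44.9
time_s: 20.5
tcp_pos: [0.5347, 0.1929, 0.0675]
eef_rot: [179.9, -1.1, -81.5]
contact_force: [0.1, 0.2, -1.3]
gripper_width: 0.0315
gripper_force: 44.9
far [-23.4 -23.3 -22.8 -22.4 -22.2 -22.1 -21.6 -21.4 -20.6 -20.5 -20.  -19.6
 -19.5 -19.2 -18.8 -18.4 -18.2 -17.8 -17.5 -16.9 -14.3 -14.2 -13.6 -13.
 -12.1  19.9  22.   22.2  22.4  22.5  22.6  22.9  22.9  23.7  24.   24.
  24.3  25.   25.   26.2  26.3  26.4  26.8  27.7  27.9  28.3  28.8  29.
  29.7  40.7]
0.006 [-30.3 -28.1 -26.  -23.8 -21.2 -20.1 -19.2 -17.4 -17.3 -16.5 -13.9 -12.8
  23.9  24.3  25.6  25.8  27.7  29.8  33. ]
0.012 [-26.4 -26.3 -24.4 -23.8 -22.1 -21.9 -19.6 -18.3 -18.1 -16.3 -15.2 -13.5
  23.7  24.   25.3  26.3  27.3  27.7  29.1  29.3  29.6]
0.018 [-24.7 -22.8 -22.2 -20.8 -20.4 -20.4 -17.7 -16.4 -16.4 -15.6 -13.8 -13.8
 -12.4 -11.9 -11.7  -9.1  -9.   -7.   -4.2  15.   18.6  20.4  20.7  21.5
  22.7  23.6  23.8  26.   26.5  28.8]
ring z [0.0511 0.0606 0.0629]
shaft [-0.0133  0.017 ] [-0.0132  0.0175] 0.0796997603751263
```

```bash

python3 -m crank '[[[0,0,0],[0,0,0.06],1],[[0,0,0],[0,0,0],1],[[0,0,0],[0,0,0],1]]' 45
python3 -m crank '[[[0,0,0],[0,0,0.06],1],[[0,0,0],[0,0,0],1],[[0,0,0],[0,0,0],1]]' 45
```

```text
time_s: 20.85
tcp_pos: [0.5347, 0.1929, 0.0669]
eef_rot: [179.9, -1.1, -81.5]
contact_force: [-0.2, -0.1, -2.6]
gripper_width: 0.0312
gripper_force: 44.9
time_s: 21.15
tcp_pos: [0.5347, 0.1929, 0.0663]
eef_rot: [179.9, -1.1, -81.5]
contact_force: [-0.4, 0.0, -1.5]
gripper_width: 0.0316
gripper_force: 44.9
```

```bash

python3 -m crank '[[[0,0,0],[0,0,0.05],1],[[0,0,0],[0,0,0],1],[[0,0,0],[0,0,0],1]]' 45
python3 -m crank '[[[0,0,0],[0,0,0.05],1],[[0,0,0],[0,0,0],1],[[0,0,0],[0,0,0],1]]' 45
python3 -c "
from pl import *
pl()"
```

```text
time_s: 21.45
tcp_pos: [0.5347, 0.1929, 0.0658]
eef_rot: [179.9, -1.1, -81.5]
contact_force: [0.2, -0.7, -1.8]
gripper_width: 0.0315
gripper_force: 44.9
time_s: 21.75
tcp_pos: [0.5347, 0.1929, 0.0653]
eef_rot: [179.9, -1.1, -81.5]
contact_force: [-0.5, -0.2, -1.3]
gripper_width: 0.0313
gripper_force: 44.9
tcp [0.5347 0.1929 0.0653] [179.9   -1.13 -81.52] handle -0.0008 arm 0.0008 jaw 0.0003 tilt -0.51
jaw mid [np.float64(-0.0004), np.float64(-0.0004), np.float64(-0.0005)]
pivot [ 0.0816  0.0002 -0.0045]
```

```bash

python3 -m crank '[[[0,0,0],[0,0,0.05],1],[[0,0,0],[0,0,0],1],[[0,0,0],[0,0,0],1]]' 45
python3 -m crank '[[[0,0,0],[0,0,0.05],1],[[0,0,0],[0,0,0],1],[[0,0,0],[0,0,0],1]]' 45
python3 - <<'E'
from h import *
F=[];M=[]
for i in range(6):
    s=r.get_state();F.append(s['contact_force']);M.append(s['moment']);c=cap('top')
    if i<2:
        P=pts(c);D=P[...,:2]-[.5545,.066];f=D@[.1478,-.989];l=D@[.989,.1478];Z=P[...,2]
        k=(abs(l-.002)<.02)&(f>.0225)&(f<.029)&(Z>.045)&(Z<.07);print('ring top z',np.median(Z[k]).round(4),k.sum())
print(np.mean(F,0).round(2),np.mean(M,0).round(3),s['tcp_pos'])
E
```

```text
time_s: 22.1
tcp_pos: [0.5347, 0.1929, 0.0648]
eef_rot: [179.9, -1.1, -81.5]
contact_force: [0.0, 0.9, -1.3]
gripper_width: 0.031
gripper_force: 44.9
time_s: 22.4
tcp_pos: [0.5347, 0.1929, 0.0644]
eef_rot: [179.9, -1.1, -81.5]
contact_force: [0.3, -0.3, -1.2]
gripper_width: 0.0314
gripper_force: 44.9
ring top z 0.0589 37
ring top z 0.058 37
[-0.06  0.52 -1.15] [ 0.228  0.169 -0.008] [0.53474614 0.19289293 0.06438308]
```

```bash

python3 -m crank '[[[0,0,0],[0,0,0.05],1],[[0,0,0],[0,0,0],1],[[0,0,0],[0,0,0],1]]' 45
python3 - <<'E'
from pl import *
pl();F=[];M=[]
for i in range(6):
    s=r.get_state();F.append(s['contact_force']);M.append(s['moment']);c=cap('top')
print(np.mean(F,0).round(2),np.mean(M,0).round(3),s['tcp_pos'])
E
```

```text
time_s: 23.0
tcp_pos: [0.5348, 0.1929, 0.0639]
eef_rot: [179.9, -1.1, -81.5]
contact_force: [-0.2, -0.2, -0.7]
gripper_width: 0.0312
gripper_force: 44.9
tcp [0.5348 0.1929 0.0639] [179.91  -1.12 -81.52] handle -0.001 arm 0.0003 jaw -0.0 tilt -0.32
jaw mid [np.float64(-0.0006), np.float64(-0.0004), np.float64(-0.0005)]
pivot [ 0.0814  0.0002 -0.0053]
[-0.26  0.8  -0.75] [ 0.209  0.162 -0.022] [0.53475052 0.19290503 0.06389593]
```

```bash

python3 -m crank '[[[0,0,0],[0,0,-0.15],1],[[0,-0.5,0],[0,0,0],1],[[0,0,0],[0,0,0],1],[[0,0,0],[0,0,0],1],[[0,0,0],[0,0,0],1]]' 45
python3 - <<'E'
from pl import *
pl();F=[]
for i in range(6):
    s=r.get_state();F.append(s['contact_force']);c=cap('top')
    if i<4:
        P=pts(c);D=P[...,:2]-[.5545,.066];f=D@[.1478,-.989];l=D@[.989,.1478];Z=P[...,2]
        k=(abs(l-.002)<.02)&(f>.0225)&(f<.029)&(Z>.045)&(Z<.07);print('ring top z',np.median(Z[k]).round(4),k.sum())
        for a,b in((.006,.012),(.012,.018)):
            q=l[(f>a)&(f<b)&(Z>.052)&(Z<.066)&(abs(l)<.035)];print(a,'ring sides',(q[q<0].min()*1e3).round(1),(q[q>0].max()*1e3).round(1))
print(np.mean(F,0).round(2),s['tcp_pos'],s['gripper_width'])
E
```

```text
time_s: 23.85
tcp_pos: [0.5347, 0.1928, 0.0653]
eef_rot: [179.9, -0.6, -81.5]
contact_force: [-0.2, 0.7, -0.6]
gripper_width: 0.0309
gripper_force: 44.9
tcp [0.5347 0.1928 0.0653] [179.9   -0.62 -81.53] handle -0.0007 arm 0.001 jaw 0.0007 tilt -0.26
jaw mid [np.float64(-0.0005), np.float64(-0.0004), np.float64(-0.0005)]
pivot [ 0.0815  0.0002 -0.0042]
ring top z 0.0585 36
0.006 ring sides -26.0 30.7
0.012 ring sides -26.1 30.2
ring top z 0.0586 37
0.006 ring sides -26.0 30.7
0.012 ring sides -25.9 30.0
ring top z 0.0585 36
0.006 ring sides -26.2 30.8
0.012 ring sides -26.1 30.1
ring top z 0.0583 34
0.006 ring sides -26.1 30.8
0.012 ring sides -26.4 29.8
[ 0.23  0.03 -1.14] [0.53467662 0.19282546 0.06531744] 0.03096027858925835
```

```bash
python3 -c "
from plant import r
print(r.close_job())"
```

```text
the job is handed in; nothing more can be done
None
```

I handed the job in at about 24 s: the spacer is released on the shoulder, and the squeezed pliers hold the spread ring level around the spindle at the groove, resting lightly on the spacer (about 1 N); this is from depth and force readings, as I had no pictures left to see the final fit.

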